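# Show a bench camera the order board by way of its swivel mirror

## Robot

A 6-joint arm with a two-finger parallel gripper is mounted at the origin on a cart in front of the work surface, level with it; the furniture and walls round the work are solid. World frame = base frame: x ahead of the robot, y to its left, z up, the work surface at z = 0. Lengths are in m, angles in degrees, forces in N, time in s.
With the tool pointing down it reaches from about 0.325 to 0.85 m from the base axis. Payload 15.5 kg.
Tool frame: the origin (TCP) lies midway between the tips of the shut fingers; the grasp point (between the pads) lies 19 mm behind it; z points along the fingers, y is the line along which they close (so a half turn about z gives the same grasp; the last joint's range is limited). The gripper opens to 91 mm and grips with 3 to 60 N. Pads are 32 mm wide; open, the fingers measure 118 mm over their backs; the gripper's body (76 mm by 178 mm) begins 60 mm behind the grasp point.
Start: joints at [-5.472, 28.281, 77.091, -0, 74.628, -5.472], TCP at [0.625, 0, 0.214] pointing down, gripper open.
Joint ranges: [-166.48, 166.48], [-47.26, 123.95], [12.59, 153.08], [-70.14, 250.14], [6.76, 159.57], [-176.63, 176.63]. Speed limits (degrees/s): [108.29, 108.29, 147.25, 172.46, 172.46, 172.46].

## Interface

Orientations are given as a 3x3 rotation matrix whose columns are the frame's x, y, z axes.
In Python, from bench import ctrl gives the robot as it stands. The module is installed in compiled form; this text tells all that it offers. Calls block until the motion is done:
- ctrl.goto(position, orientation): joint-space move of the TCP to a pose.
- ctrl.move_l(position, vel=0.15, ori=None, contact_N=None): straight line of the TCP; ori=None keeps the orientation; vel is the mean speed in m/s. With contact_N (N) it stops when the force on the tool has changed by that much, and returns True; else False.
- ctrl.movej(angles): joint-space move.
- ctrl.command_gripper(opening): opening from 0.0 (shut) to 1.0 (fully open); the grip force is fixed at half the most; returns when the fingers have stopped.
- ctrl.sleep(seconds).
- ctrl.ik(position, orientation): joint angles nearest the present ones, or None.
- ctrl.read_camera(name): name is "scene" or "side" or "wrist"; returns the picture (384x512x3 uint8, blue, green, red); there is no depth.
- ctrl.camera_params(name): a dict with "fx", "fy", "cx", "cy" (pixels), "pose" (4x4, takes a point from camera to world coordinates); the wrist camera has in their place "T_tool_cam" (4x4, takes a point from camera to tool coordinates, whose origin is the TCP and whose axes are the flange's). Camera axes: x right, y up, looking along -z (the intrinsics and any distortion apply to the point x, -y, -z); pixel columns grow to the right and rows downward; lengths in m; the calibration is good to about 2 mm. The wrist camera is an equidistant fisheye: a pixel r from the principal point sees the ray r / f radians off the axis. A picture is of the moment at which its call begins: read the wrist's pose just before it. camera_params takes no time and is no camera call.
A pose or a line that the arm cannot do raises ctrl.MotionError and nothing moves.
- ctrl.sign_off(): hands the job in; it is judged then, once.
Readings, each from a call of its own:
- ctrl.current_t(): time.
- ctrl.current_q(): joint angles.
- ctrl.current_dq(): joint speeds.
- ctrl.current_effort(): joint torques, N m.
- ctrl.current_tool_pos(): TCP position.
- ctrl.current_eef_rot(): TCP orientation.
- ctrl.current_contact_force(): force on the tool from outside, world axes, zero at the start.
- ctrl.current_wrist_torque(): the same for the moment, N m.
- ctrl.current_grip_width(): opening from 0.0 (shut) to 1.0 (fully open).
- ctrl.current_grasp_force(): force on a finger pad.
Only numpy, scipy, OpenCV 4.12 (cv2) and the standard library are available. Lean on these libraries where they do the work, as an engineer would, in place of code of your own. Each camera call takes 0.05 s, during which the arm holds its last target. There are 200 camera calls.

## Task

Take the white order board out of its wooden storage block and slide it fully home, upright, into the slot of the steel holder, and let go of it. Then turn the sprung mirror (the steel bar on top is there to take hold of) until the bench camera, looking at the middle of the mirror, sees the round spot of the board in the middle of its view; finish while still holding the mirror at that angle, as it springs back when released. Leave the small things standing around where they are.

Things in the scene. Friction and masses are not known exactly. Their poses are not given: they have to be found in the camera images.
- board: Loose white plastic order board, 8 mm thick (its x), 100 mm wide (y), 130 mm tall (z), about 0.1 kg; origin at the centre of its underside, z up. It starts upright in the wooden block, underside 12 mm above the worktop. A black disc of 44 mm diameter is on both faces alike, so either may look at the mirror. Pinch it across its thickness at the middle of the top edge.
- spot (a point): Centre of the board's black disc (in the middle of the thickness), 55 mm above the board's underside.
- block: Fixed wooden storage block 44 x 126 x 34 mm in which the board starts; origin at the centre of its underside, x across the slot. Its slot is 11.5 mm wide, 106 mm long, 22 mm deep (floor 12 mm above the origin).
- holder: Fixed steel holder, 40 x 122 x 36 mm on a 74 mm wide foot flange with four screws; origin under its centre on the worktop, x across the slot, y along it. Slot open at the top, in the middle: 10 mm wide, 103 mm long, floor 12 mm above the origin, straight up to 36 mm; from there lips flare out at 30 degrees to a mouth 18 mm wide at 43 mm. The board's underside goes down to the slot's floor.
- lens (a point): Front of the bench camera's lens, 67 mm above the worktop; the camera is a small black box (top at 90 mm) on a fixed base shared with the mirror and looks straight at the mirror's middle, about 0.22 m away.
- mirror_centre (a point): Middle of the mirror's reflecting face, 67 mm above the worktop and on the mirror's vertical pivot axis; x is the face's outward normal and turns with the mirror, z up. Mirror 74 x 80 mm, upright, in a black frame 88 mm wide.
- sight_line (a point): Imaginary point, nothing solid, at the mirror's middle: its x axis points along the camera's line of sight after the mirror has reflected it, and turns twice as far as the mirror; z up. The spot is seen in the middle of the view when it lies on this x axis.
- tip: Bystander: white conical piping nozzle, 25 mm across, 40 mm tall; origin under its centre. Leave it.
- coupler: Bystander: white ribbed ring, 29 mm across, 20 mm tall; origin under its centre. Leave it.
- vanilla: Bystander: brown dropper bottle, 33 mm across, 102 mm tall; origin under its centre. Leave it standing.
- jar: Bystander: small squeeze bottle with a pointed cap, 29 mm across, 83 mm tall; origin under its centre. Leave it standing.
- small_spoon: Bystander: teaspoon lying flat, 137 x 28 x 13 mm; origin under its centre. Leave it.
- mirror: Upright sprung mirror on a vertical pivot: origin on the pivot axis at the worktop, x the mirror's outward normal, z up. On top of its frame an upright steel bar, 10 mm thick (along x), 40 mm wide (y), centred on the pivot, from 108 to 150 mm above the worktop: pinch it across its thickness from above and turn about the pivot. The spring pulls back clockwise (from above) with 0.01 to 0.05 N m.
- sight (a joint): Turn of the imaginary sight line, always twice the mirror's turn from its sprung rest, rad, 0 to 2.5, growing counter-clockwise from above. At 0 the mirror's normal points 0.27 rad counter-clockwise of the direction from mirror middle to lens. The spot is seen when the normal halves the angle between the directions to lens and spot; this takes a value of 0.6 to 2.0.
Things that resemble listed ones, but are neither listed nor needed, are in the scene too. What is shaped like the board but green or turquoise is not meant.

How it is judged (in metres and radians):
On the way, in this order (a step that is already met when the one before it is completed fails the run):
1. the board stands fully home in the holder's slot and has been let go (z of board in the frame of holder below 0.0145 m and x of board in the frame of holder between -0.004 and 0.004 m and y of board in the frame of holder between -0.006 and 0.006 m and angle between the x axis of board and the x axis of holder, either way round below 0.08 rad and angle between board's own z axis and vertical below 0.08 rad and contact force between the fingers and board below 0.1 N and linear speed of board below 0.02 m/s), for 0.2 s.
2. the mirror, held by the fingers, shows the spot to the camera (x of spot in the frame of sight_line above 0.05 m and y of spot in the frame of sight_line between -0.022 and 0.022 m and z of spot in the frame of sight_line between -0.022 and 0.022 m and value of joint sight above 0.3 rad and angular speed of mirror below 0.1 rad/s and contact force between the fingers and mirror above 0.3 N), for 0.3 s.
At the end, for the whole second after the job is handed in: The board stands still and upright in the holder, underside within 2.5 mm of the slot's floor, let go; the fingers hold the mirror (over 0.3 N), the mirror is still, and the reflected line of sight passes within 22 mm (the disc's radius) of the spot's centre, sideways and in height (all of step 1 and all of step 2); the arm keeps its last pose, push and grip.
It fails at once if a small thing standing around is shifted by more than 30 mm or knocked over (distance of any of tip, coupler, vanilla, jar, small_spoon from where it was at the start of the episode above 0.03 m or angle between any of tip, coupler, vanilla, jar's own z axis and vertical above 0.6 rad).
It also fails if it takes over 54 s, if anything falls off the work surface, if the arm or the gripper's body presses on something with over 40 N, if the wrist force passes 120 N, or if a joint passes its speed limit or range.

## Working session

There is one attempt and no reset: what is moved stays moved. The work goes in short steps, each a Python script; the robot and the scene stay as the last script left them, time stands still between calls to the robot, and variables do not carry over. Pictures are saved under pics/ and viewed, at most 10 in all, crops included, and the job is handed in when it is done.

```bash
mkdir -p pics
python3 - <<'E'
from bench import ctrl
import cv2,numpy as np
np.set_printoptions(precision=4,suppress=True)
for n in ["scene","side","wrist"]:
    im=ctrl.read_camera(n); cv2.imwrite(f"pics/{n}0.png",im); p=ctrl.camera_params(n); print(n,p)
a=[cv2.imread(f"pics/{n}0.png") for n in ["scene","side"]]
for n,i in zip(["scene","side"],a): cv2.imwrite(f"pics/{n}0b.png",cv2.resize(i,(800,600),interpolation=cv2.INTER_CUBIC))
print(ctrl.current_t(),ctrl.current_eef_rot())
E
```

```text
scene {'fx': 457.5127165449214, 'fy': 457.5127165449214, 'cx': 256.82519562623816, 'cy': 181.81216139599013, 'pose': array([[ 0.5292,  0.6411, -0.5559, -0.4297],
       [-0.8484,  0.389 , -0.359 , -0.7245],
       [-0.014 ,  0.6616,  0.7497,  1.3922],
       [ 0.    ,  0.    ,  0.    ,  1.    ]])}
side {'fx': 347.15841033197654, 'fy': 347.15841033197654, 'cx': 252.76955707351345, 'cy': 189.50072180311955, 'pose': array([[ 0.9994,  0.0052, -0.0333,  0.4873],
       [-0.0298,  0.5972, -0.8016, -1.0518],
       [ 0.0157,  0.8021,  0.597 ,  0.7725],
       [ 0.    ,  0.    ,  0.    ,  1.    ]])}
wrist {'fx': 297.3186396354542, 'fy': 297.3186396354542, 'cx': 259.77595525453165, 'cy': 194.93645875283684, 'T_tool_cam': array([[-0.0013,  0.9644,  0.2643,  0.0744],
       [ 1.    ,  0.0012,  0.0005,  0.0005],
       [ 0.0002,  0.2643, -0.9644, -0.1711],
       [ 0.    ,  0.    ,  0.    ,  1.    ]])}
0.15 [[-0.      1.     -0.0009]
 [ 1.      0.      0.0001]
 [ 0.0001 -0.0009 -1.    ]]
```

View pics/scene0b.png

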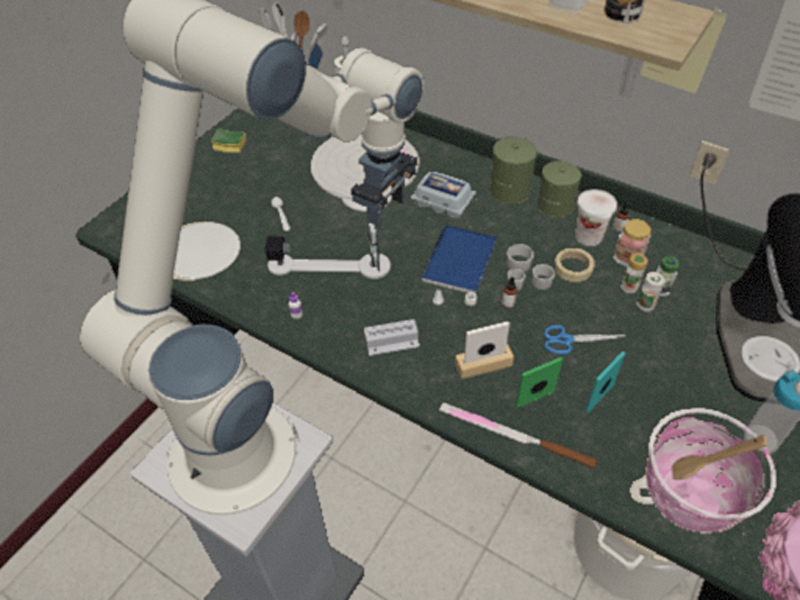

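View pics/side0b.png

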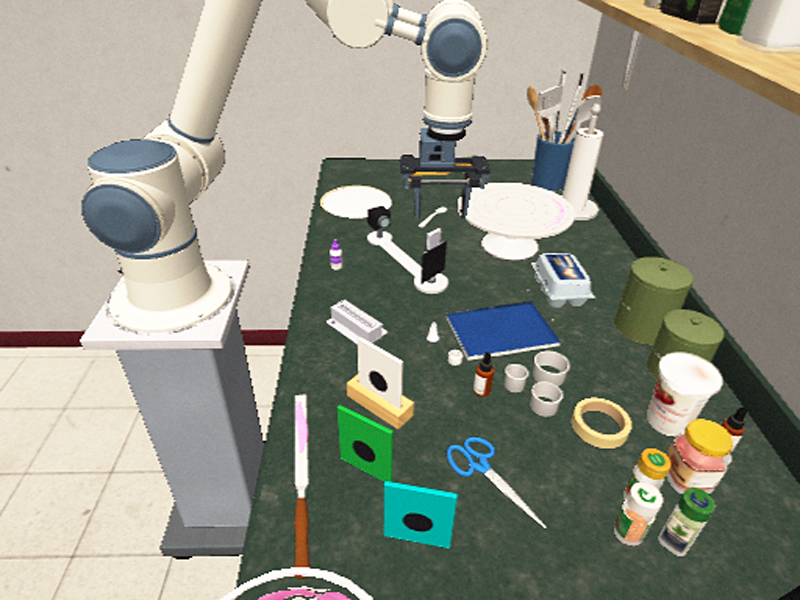

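View pics/wrist0.png

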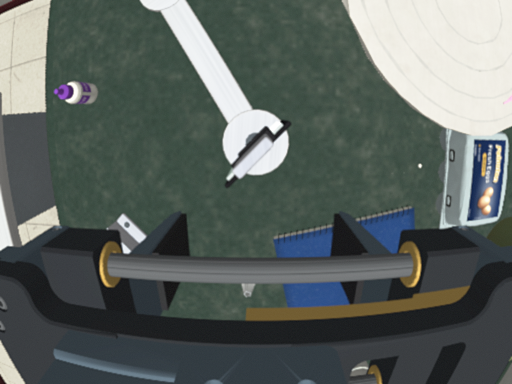

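The candidates, in scene 800x600 pixels, are the white board in the wooden block at (487,345), the green look-alike at (540,382), the turquoise look-alike at (606,382) and the blue notebook at (460,258). I choose the white one. The holder is at (391,336) in the scene view and (357,319) in the side view. The mirror is at (375,250) and the camera box at (277,248). The wrist view shows the mirror bar at about (255,153).

```bash
cat > h.py <<'E'
from bench import ctrl
import cv2,numpy as np
np.set_printoptions(precision=4,suppress=True)
def ray(n,px,T=None):
    p=ctrl.camera_params(n); u=(px[0]-p['cx'])/p['fx']; v=(px[1]-p['cy'])/p['fy']
    if n=="wrist":
        r=np.hypot(u,v)+1e-12; d=np.array([np.sin(r)*u/r,-np.sin(r)*v/r,-np.cos(r)]); P=T@p['T_tool_cam']
    else: d=np.array([u,-v,-1.]); P=p['pose']
    d=P[:3,:3]@d; return P[:3,3],d/np.linalg.norm(d)
def onz(n,px,z,T=None):
    o,d=ray(n,px,T); return o+d*(z-o[2])/d[2]
def two(a,b):
    (o1,d1),(o2,d2)=a,b
    s=np.linalg.lstsq(np.c_[d1,-d2],o2-o1,rcond=None)[0]; A=o1+s[0]*d1;B=o2+s[1]*d2
    return (A+B)/2,np.linalg.norm(A-B)
def toolT():
    T=np.eye(4);T[:3,:3]=ctrl.current_eef_rot();T[:3,3]=ctrl.current_tool_pos();return T
def Rz(a,deg=True):  # tool down, tool y (closing) along heading a, tool x to the left-handed complement
    a=np.deg2rad(a); y=np.array([np.cos(a),np.sin(a),0]);z=np.array([0,0,-1.]);return np.c_[np.cross(y,z),y,z]
def snap(n,name):
    T=toolT(); im=ctrl.read_camera(n); cv2.imwrite(f"pics/{name}.png",im); np.save(f"pics/{name}.npy",T); return im,T
E
python3 - <<'E'
from h import *
k=1.5625
S=lambda x,y,z:print((x,y),z,onz("scene",(x/k,y/k),z)); D=lambda x,y,z:print((x,y),z,onz("side",(x/k,y/k),z))
print("board top");S(466,332,.142);S(507,323,.142);D(358,341,.142);D(403,369,.142)
print("holder top");S(366,332,.043);S(416,322,.043);D(335,302,.043);D(385,330,.043)
print("block");S(458,358,.034);S(512,346,.034);D(349,375,.034);D(410,405,.034)
print("jar cap,tip,coupler,vanilla bases");S(297,318,0);S(438,303,0);S(470,305,0);S(509,305,0);D(336,269,0);D(432,341,0);D(455,364,0);D(485,395,0)
print("green top");S(521,371,.13);S(562,360,.13)
print("mirror bar w");T=toolT();print(onz("wrist",(255,153),.15,T),onz("wrist",(256,141),.0,T));S(376,228,.15);D(434,235,.15)
print("cam");S(277,241,.09);D(379,210,.09);print(two(ray("scene",(277/k,241/k)),ray("side",(379/k,210/k))))
p={n:ctrl.camera_params(n) for n in("scene","side")}
im=cv2.imread("pics/scene0.png")[195:250,280:340]; im2=cv2.imread("pics/side0.png")[210:280,210:275]
cv2.imwrite("pics/crop1.png",np.hstack([cv2.resize(im,(400,400),interpolation=2),cv2.resize(im2,(400,400),interpolation=2)]))
E
```

```text
board top
(466, 332) 0.142 [ 0.4519 -0.3218  0.142 ]
(507, 323) 0.142 [ 0.5213 -0.3874  0.142 ]
(358, 341) 0.142 [ 0.4539 -0.3362  0.142 ]
(403, 369) 0.142 [ 0.5297 -0.4067  0.142 ]
holder top
(366, 332) 0.043 [ 0.3981 -0.0871  0.043 ]
(416, 322) 0.043 [ 0.4859 -0.173   0.043 ]
(335, 302) 0.043 [ 0.3945 -0.0931  0.043 ]
(385, 330) 0.043 [ 0.5038 -0.1901  0.043 ]
block
(458, 358) 0.034 [ 0.4516 -0.3075  0.034 ]
(512, 346) 0.034 [ 0.5477 -0.399   0.034 ]
(349, 375) 0.034 [ 0.4334 -0.311   0.034 ]
(410, 405) 0.034 [ 0.5457 -0.3881  0.034 ]
jar cap,tip,coupler,vanilla bases
(297, 318) 0 [0.3714 0.1053 0.    ]
(438, 303) 0 [ 0.5966 -0.1713  0.    ]
(470, 305) 0 [ 0.6329 -0.2436 -0.    ]
(509, 305) 0 [ 0.6839 -0.3277  0.    ]
(336, 269) 0 [0.3835 0.1023 0.    ]
(432, 341) 0 [ 0.6052 -0.1769  0.    ]
(455, 364) 0 [ 0.6464 -0.2484 -0.    ]
(485, 395) 0 [ 0.6941 -0.3345  0.    ]
green top
(521, 371) 0.13 [ 0.4293 -0.4673  0.13  ]
(562, 360) 0.13 [ 0.5008 -0.5298  0.13  ]
mirror bar w
[0.6213 0.0446 0.15  ] [0.6201 0.0412 0.    ]
(376, 228) 0.15 [0.6168 0.0229 0.15  ]
(434, 235) 0.15 [0.6176 0.0154 0.15  ]
cam
(277, 241) 0.09 [0.4953 0.2511 0.09  ]
(379, 210) 0.09 [0.4942 0.2507 0.09  ]
(array([0.4944, 0.2502, 0.0906]), np.float64(0.0008693575971733007))
```

View pics/crop1.png

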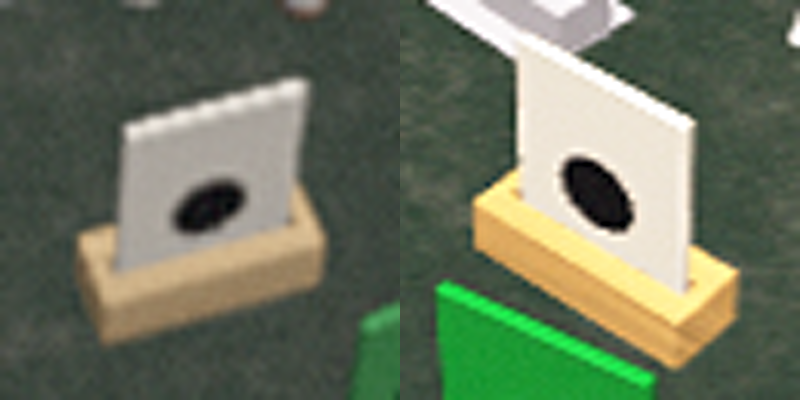

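The crop confirms the choice: a white board with a black disc in the wooden block. Both views agree with the board centre near (0.49,-0.36) and its heading near -43°. Next I move to hover views of the holder and board.

Run:
```python
from h import *
R=Rz(46.5)
for n,c in (("hold",(.445,-.135)),("brd",(.49,-.362))):
    p=np.r_[np.array(c)-0.08*R[:2,0],.30]
    ctrl.goto(p,R); ctrl.sleep(.2); im,T=snap("wrist",n); print(n,T[:3,3],ctrl.current_q(),ctrl.current_t())
a=[cv2.imread(f"pics/{n}.png")[0:290,60:460] for n in("hold","brd")]
cv2.imwrite("pics/hb.png",cv2.resize(np.hstack(a),(800,290)))
```

```text
hold [ 0.5033 -0.1895  0.2997] [-27.0055  16.8405  81.9813   0.0033  81.2082 -73.533 ] 1.5333
brd [ 0.5484 -0.4157  0.3006] [-42.1513  30.3188  59.7785   0.0045  89.8724 -88.7244] 2.7083
```

View pics/hb.png

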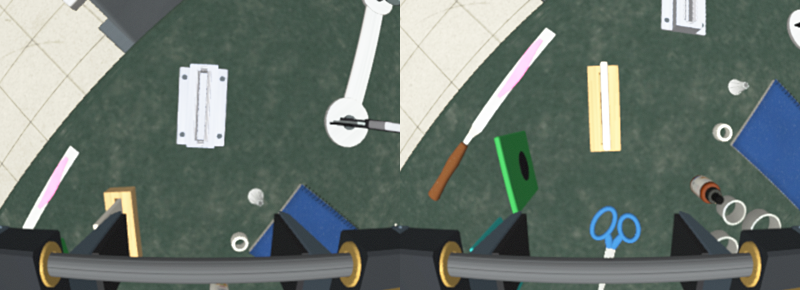

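The holder is at about (262,106) in the hold image and the board's top strip at (264,105) in the brd image. I crop both larger for edge work.

Run:
```python
from h import *
a=[cv2.resize(cv2.imread(f"pics/{n}.png")[55:160,220:310],(400,467),interpolation=2) for n in("hold","brd")]
cv2.imwrite("pics/hb2.png",np.hstack(a))
im=cv2.imread("pics/brd.png");T=np.load("pics/brd.npy")
hsv=cv2.cvtColor(im,cv2.COLOR_BGR2HSV)
m=np.zeros(im.shape[:2],np.uint8);s=np.s_[50:165,235:295];m[s]=((hsv[s][...,1]<45)&(hsv[s][...,2]>150))*255
c=max(cv2.findContours(m,0,1)[0],key=cv2.contourArea)
r=cv2.minAreaRect(c);b=cv2.boxPoints(r);print("board",r);w=np.array([onz("wrist",q,.142,T) for q in b]);print(w,w.mean(0),[np.linalg.norm(w[i]-w[i-1]) for i in range(4)])
im=cv2.imread("pics/hold.png");T=np.load("pics/hold.npy")
hsv=cv2.cvtColor(im,cv2.COLOR_BGR2HSV);m[:]=0;m[s]=(hsv[s][...,2]>120)*255
m=cv2.morphologyEx(m,cv2.MORPH_OPEN,np.ones((3,3)))
c=max(cv2.findContours(m,0,1)[0],key=cv2.contourArea)
r=cv2.minAreaRect(c);b=cv2.boxPoints(r);print("holder",r);w=np.array([onz("wrist",q,.004,T) for q in b]);print(w,w.mean(0),[np.linalg.norm(w[i]-w[i-1]) for i in range(4)])
```

```text
board ((264.7801513671875, 105.47073364257812), (89.16232299804688, 7.6196441650390625), 87.85240936279297)
[[ 0.4502 -0.3231  0.142 ]
 [ 0.4556 -0.3169  0.142 ]
 [ 0.5306 -0.3826  0.142 ]
 [ 0.525  -0.389   0.142 ]] [ 0.4904 -0.3529  0.142 ] [np.float64(0.0997045539407265), np.float64(0.008306525371330234), np.float64(0.09972584120079749), np.float64(0.00847737606524809)]
holder ((261.5474853515625, 105.47895812988281), (49.132930755615234, 84.44359588623047), 2.6630005836486816)
[[ 0.4581 -0.2002  0.004 ]
 [ 0.3659 -0.1032  0.004 ]
 [ 0.4206 -0.0506  0.004 ]
 [ 0.514  -0.1467  0.004 ]] [ 0.4396 -0.1252  0.004 ] [np.float64(0.07743096628062922), np.float64(0.13385828994609167), np.float64(0.07598395983951603), np.float64(0.13399938299936154)]
```

View pics/hb2.png

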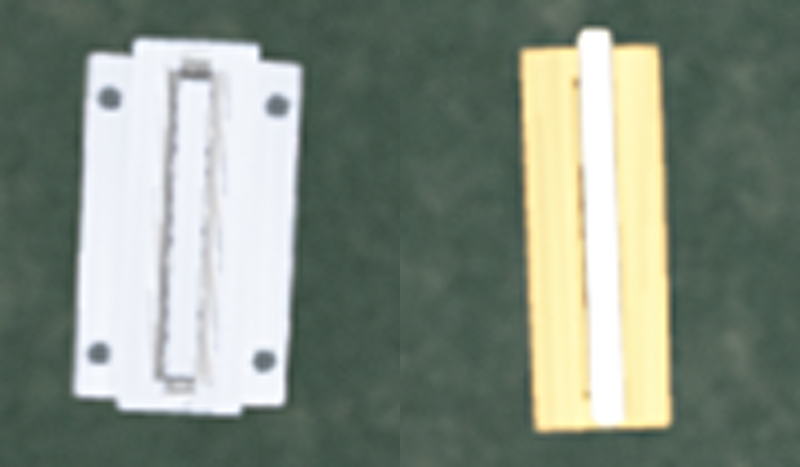

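The slot and the four screws are clear in the left crop, at (109,98), (277,106), (98,353) and (264,360). The board strip is clear in the right crop, and its measured size of 99.7 x 8.3 mm matches the given one.

Run:
```python
from h import *
T=np.load("pics/hold.npy");k=400/90
im=cv2.resize(cv2.imread("pics/hold.png")[55:160,220:310],(400,467),interpolation=2)
hsv=cv2.cvtColor(im,cv2.COLOR_BGR2HSV)
P=[]
for x,y in((109,98),(277,106),(264,360),(98,353)):
    g=255-cv2.cvtColor(im,6)[y-14:y+15,x-14:x+15].astype(float);g=np.clip(g-60,0,None)
    yy,xx=np.mgrid[-14:15,-14:15];P.append((x+(g*xx).sum()/g.sum(),y+(g*yy).sum()/g.sum()))
f=lambda q,z:onz("wrist",((q[0]+.5)/k-.5+220,(q[1]+.5)/k-.5+55),z,T)
for z in(.004,.006):
    w=np.array([f(q,z) for q in P]);d=w[2]+w[3]-w[0]-w[1];e=w[1]+w[2]-w[0]-w[3]
    print(P,w.mean(0),np.rad2deg(np.arctan2(d[1],d[0])),np.rad2deg(np.arctan2(e[1],e[0])),np.linalg.norm(d)/2,np.linalg.norm(e)/2)
for q in((178,78),(212,78),(163,378),(196,378)): print("floor",f(q,.012))
print("block end-plates top", [f(q,.036) for q in((134,40),(259,44),(242,412),(118,408))], np.mean([f(q,.036) for q in((134,40),(259,44),(242,412),(118,408))],0))
print("camera pos",(T@ctrl.camera_params("wrist")["T_tool_cam"])[:3,3])
```

```text
[(np.float64(109.47995302801543), np.float64(98.14699714812951)), (np.float64(276.9730760893128), np.float64(105.7649252113592)), (np.float64(263.71879592109366), np.float64(360.6215879235873)), (np.float64(98.3358824342378), np.float64(353.1429032109458))] [ 0.4409 -0.126   0.004 ] -46.22039067668617 43.889647541528525 0.09064687396740002 0.058266621628978825
[(np.float64(109.47995302801543), np.float64(98.14699714812951)), (np.float64(276.9730760893128), np.float64(105.7649252113592)), (np.float64(263.71879592109366), np.float64(360.6215879235873)), (np.float64(98.3358824342378), np.float64(353.1429032109458))] [ 0.4409 -0.1261  0.006 ] -46.220390676686215 43.88964754152852 0.09025847336970351 0.05801696281918261
floor [ 0.4007 -0.0922  0.012 ]
floor [ 0.4086 -0.0838  0.012 ]
floor [ 0.473  -0.1681  0.012 ]
floor [ 0.4809 -0.1598  0.012 ]
block end-plates top [array([ 0.3841, -0.096 ,  0.036 ]), array([ 0.4128, -0.0675,  0.036 ]), array([ 0.4979, -0.1554,  0.036 ]), array([ 0.4687, -0.1841,  0.036 ])] [ 0.4409 -0.1258  0.036 ]
camera pos [ 0.4499 -0.1384  0.4708]
```

The screw, floor and top-edge measurements all put the holder centre at (0.4409,-0.126) with a heading of -46.2°. Next is the grasp.

Run:
```python
from h import *
c=np.array([.4904,-.3529]);R=Rz(48.8)
ctrl.command_gripper(.5)
ctrl.goto(np.r_[c,.20],R)
print(ctrl.move_l(np.r_[c,.107],vel=.1,contact_N=8),ctrl.current_tool_pos())
ctrl.command_gripper(0); print("w",ctrl.current_grip_width()*91,ctrl.current_grasp_force(),ctrl.current_contact_force())
ctrl.move_l(np.r_[c,.19],vel=.1)
print("w",ctrl.current_grip_width()*91,ctrl.current_grasp_force(),ctrl.current_contact_force())
h=np.array([.4409,-.126]);R=Rz(43.8)
ctrl.goto(np.r_[h,.19],R);ctrl.sleep(.2)
print(ctrl.current_tool_pos(),ctrl.current_eef_rot(),ctrl.current_t())
a=[]
for n,s in(("scene",np.s_[160:240,210:290]),("side",np.s_[130:230,190:290])):
    im,_=snap(n,n+"1");a.append(cv2.resize(im[s],(400,400),interpolation=2))
cv2.imwrite("pics/over.png",np.hstack(a))
```

```text
False [ 0.4907 -0.3532  0.1076]
w 7.7274302008565074 30.000418424606323 [-0.8477 -0.6799  0.8825]
w 7.653431904474707 29.999650418758392 [ 0.2285 -0.4306 -1.0046]
[ 0.4414 -0.1271  0.1899] [[-0.6913  0.7226  0.0001]
 [ 0.7226  0.6913 -0.0001]
 [-0.0002  0.     -1.    ]] 7.975
```

View pics/over.png

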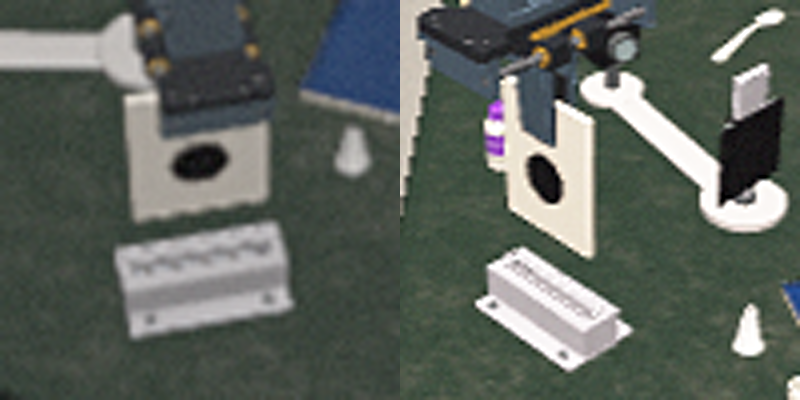

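The board is held upright and straight over the slot, so I descend with a contact stop.

Run:
```python
from h import *
h=np.array([.4406,-.1255]);
print(ctrl.move_l(np.r_[h,.145],vel=.08,contact_N=8),ctrl.current_tool_pos(),ctrl.current_contact_force())
print(ctrl.move_l(np.r_[h,.1045],vel=.03,contact_N=10),ctrl.current_tool_pos(),ctrl.current_contact_force(),ctrl.current_wrist_torque(),ctrl.current_t())
```

```text
False [ 0.4408 -0.1256  0.1452] [ 0.2797 -0.409  -0.7747]
True [ 0.4405 -0.1255  0.1069] [-0.7361  0.0969  5.9763] [-0.0044 -0.0411  0.0344] 9.95
```

It stopped at z = 0.1069, which is the floor height expected from the grasp. Now I release, retreat and look at the mirror and camera from above.

Run:
```python
from h import *
p=ctrl.current_tool_pos()
ctrl.command_gripper(.35);print("grip",ctrl.current_grasp_force())
ctrl.move_l([p[0],p[1],.2],vel=.12)
R=Rz(31); ctrl.goto([.651,-.011,.32],R);ctrl.sleep(.3)
im,T=snap("wrist","mir");s1,_=snap("scene","scene2");s2,_=snap("side","side2")
c=lambda i,s,w:cv2.resize(i[s],(w,400),interpolation=2)
cv2.imwrite("pics/m.png",np.hstack([c(im,np.s_[0:230,150:400],434),c(s1,np.s_[170:240,220:280],342)]))
print(T,ctrl.current_t())
```

```text
grip 0.0
[[-0.5145  0.8575 -0.0004  0.6506]
 [ 0.8575  0.5145 -0.     -0.0116]
 [ 0.0002 -0.0003 -1.      0.3199]
 [ 0.      0.      0.      1.    ]] 12.925
```

View pics/m.png

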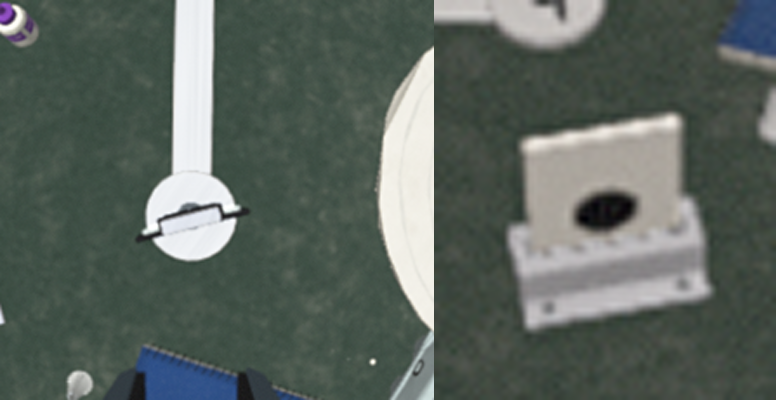

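The disc and bar are clear: disc centre at (191,215) and bar corners at (160,222), (218,205), (222,220) and (163,237) in the left crop. The right crop shows the board standing fully in the holder. I compute the pivot and the target angle.

```bash
cat > mir.py <<'E'
from h import *
T=np.load("pics/mir.npy")
f=lambda x,y,z:onz("wrist",(x*250/434+150,y*.575),z,T)
bar=np.array([f(x,y,.15) for x,y in((160,222),(218,205),(222,220),(163,237))]);disc=f(191,215,.008)
piv=bar.mean(0)[:2]
cam=two(ray("scene",(277/1.5625,241/1.5625)),ray("side",(379/1.5625,210/1.5625)))[0][:2]
a,b=f(194.5,0,.008),f(192,165,.008)
ang=lambda v:np.rad2deg(np.arctan2(v[1],v[0]))%360
if __name__=="__main__":
    print("bar",bar.mean(0),np.linalg.norm(bar[1]-bar[0]),np.linalg.norm(bar[2]-bar[1]),"disc",disc,"normal",ang(bar[1]-bar[0])+90)
    print("cam dir",ang(cam-piv),np.linalg.norm(cam-piv),"base bar dir",ang(a-b))
    spot=np.array([.4406,-.1257]);print("spot dir",ang(spot-piv),np.linalg.norm(spot-piv))
    print("stand edge",f(385,150,.1))
    h=cv2.imread("pics/wrist0.png");T0=np.eye(4);T0[:3,:3]=[[0,1,-.0009],[1,0,.0001],[.0001,-.0009,-1]];T0[:3,3]=[.625,0,.214]
    m=(h.min(2)>150).astype(np.uint8);m[:, :190]=0;m[180:]=0;m[:,300:]=0;m[:100]=0
    c=max(cv2.findContours(m,0,1)[0],key=cv2.contourArea);r=cv2.minEnclosingCircle(c);print(r,onz("wrist",r[0],.008,T0))
E
python3 mir.py
```

```text
bar [0.6195 0.0408 0.15  ] 0.039615388337251395 0.010239981176485533 disc [0.6197 0.0409 0.008 ] normal 137.3297779469815
cam dir 120.85981348975776 0.24396429148894855 base bar dir 120.06080066478577
spot dir 222.93432596338351 0.24442200396987976
stand edge [0.7194 0.1691 0.1   ]
((243.0, 126.16666412353516), 39.060237884521484) [0.604  0.0606 0.008 ]
```

The pivot is (0.6196,0.0408) by both bar and disc, the lens direction is about 120.7° and the spot direction 222.9°. The target normal is therefore 171.8°, from a rest of about 136.6°.

Run:
```python
from h import *
p=np.array([.6196,.0408]);hd=-43.2
ctrl.goto(np.r_[p,.22],Rz(hd))
print(ctrl.move_l(np.r_[p,.118],vel=.1,contact_N=6),ctrl.current_tool_pos())
ctrl.command_gripper(0);print(ctrl.current_grip_width()*91,ctrl.current_grasp_force(),ctrl.current_contact_force(),ctrl.current_t())
for a in np.linspace(hd,-8.2,8)[1:]: ctrl.goto(np.r_[p,.118],Rz(a))
ctrl.sleep(.5);R=ctrl.current_eef_rot()
print(ctrl.current_tool_pos(),np.rad2deg(np.arctan2(R[1,1],R[0,1])),ctrl.current_grip_width()*91,ctrl.current_grasp_force(),ctrl.current_contact_force(),ctrl.current_wrist_torque(),ctrl.current_t())
a=[]
for n,s in(("scene",np.s_[130:240,160:290]),("side",np.s_[110:230,190:320])):
    im,_=snap(n,n+"3");a.append(cv2.resize(im[s],(400,360),interpolation=2))
cv2.imwrite("pics/fin.png",np.hstack(a))
```

```text
False [0.62   0.0408 0.1186]
10.086220318540779 30.000869929790497 [-5.1889  3.8498  6.7814] 15.85
[0.6189 0.0414 0.1183] -8.194064763188354 10.198731322226275 30.001451075077057 [-5.4985  4.7637  6.1029] [ 0.7087  0.9283 -0.0642] 18.1
```

View pics/fin.png

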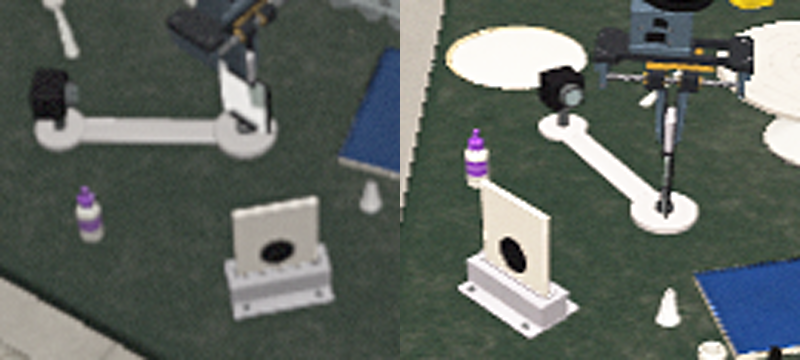

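The board stands in the holder and the mirror is held at heading -8.2° (normal 171.8°) with a 30 N grip. The bystanders are untouched, so I hand the job in.

```bash
python3 -c "
from bench import ctrl
print(ctrl.current_t(),ctrl.sign_off())"
```

```text
the job is handed in; nothing more can be done
18.2 None
```

The job is handed in at 18.2 s: the white board is home in the holder and let go, and the gripper is holding the mirror at the angle I computed to show its spot to the camera; no verdict came back.

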